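Pack the bamboo tea set, leave the rejects

ROBOT

A 7-joint arm with a two-finger parallel gripper is mounted at the origin on the work surface. World frame = base frame: x ahead of the robot, y to its left, z up, the work surface at z = 0. Lengths are in mm, angles in rad, forces in N, time in s.
With the tool pointing down it reaches from about 375 to 925 mm from the base axis. Payload 3.1 kg.
Tool frame: the origin (TCP) lies at the very end of the fingers, on their centre line; the grasp point (between the pads) lies 19 mm behind it; y points along the fingers, z is the direction in which the jaws open and shut, and the axes are right-handed (so a half turn about y gives the same grasp; the last joint's range is limited). The gripper opens to 85 mm and grips with 20 to 120 N. Pads are 22 mm wide; open, the fingers measure 114 mm over their backs; the gripper's body (76 mm by 85 mm) begins 54 mm behind the grasp point. The pads swing forward as they close: fully open they stand 13 mm farther back than shut.
Start: joints at [1.095, 0.383, 0.044, 1.598, -0.018, 1.161, -0.05], TCP at [239.789, -604.156, 231.269] pointing down, gripper open.
Joint ranges: [-2.61, 2.61], [-0.41, 2.15], [-1.48, 1.57], [0, 2.5], [-1.57, 4.71], [0.05, 1.97], [-2.85, 2.85]. Speed limits (rad/s): [2.79, 2.79, 3.14, 3.14, 3.14, 3.14, 3.14].

INTERFACE

Orientations are given as [roll, pitch, yaw] about the fixed x, y, z axes, in that order (R = Rz(yaw) Ry(pitch) Rx(roll)).
In Python, from plant import manip gives the robot as it stands. The module is installed in compiled form; this text tells all that it offers.
- The arm moves only by the tool step_arm, never from a script. Its argument "rows" is a list that holds one entry, the list of rows, each a list of 6 numbers: the shift along the tool's x, y, z each as a share of 0.4 m, from -1 to 1, then the turn, a rotation vector about the tool's x, y, z each as a share of 0.15 rad, from -1 to 1. A call has 1 to 12 rows; each row shifts and turns the commanded pose from where the row before left it, along the tool's axes as they then stand; what a row does not reach is not made up. A row lasts 1/8 s, in which the tool goes at most 62.5 mm and 10.7 degrees, less where a joint would pass 70% of its speed; a pose out of reach is approached as far as the arm can. A call with a number of a shift or a turn outside -1 to 1 is refused whole. A call with a gripper value outside its range is refused whole. "hand" is the opening in per cent of the stroke, from 0 (shut) to 100 (fully open), set as the call begins (left out, the last holds). The fingers move at their own pace and stop on an object; the grip force is fixed at half the most. Time passes only in rows, so rows that do not move let the fingers close. It gives the time, the measured TCP pose, the force and the opening at its end, in the units of the state.
- manip.state(): the state, without advancing time (a new reading comes with each control period).
- manip.capture(name): name is "scene" or "top"; returns a dict with "img" (384x512x3 uint8, red, green, blue), "K" (3x3 intrinsics, pixels), "xyz" and "attitude" of the camera in the world. Camera axes: x right, y down, z forward; pixel columns grow to the right and rows downward; lengths in mm; the calibration is good to about 2 mm. A picture is of the moment at which its call begins. There is no depth.
- manip.finish_job(): hands the job in, once; it reports no verdict.
Trained networks look in a picture, given as the dict that the camera call returned (one of the last four; its "shot" number tells which), for a name from the list of things; names that differ only in an ending like _2 or _b are one class to them, and where a whole thing is asked for, a point or a joint stands for the part that bears it (a point fixed in the world has none). Each returns a list of dicts, best first, with "p" (0 to 1); they miss things now and then, are a little off and sometimes report something else, mostly with a low value. They report only what shows in the picture. A call takes as long as a camera call. They do not tell look-alikes from the thing itself.
- manip.spot_in(target, picture): "bbox" ([centre column, centre row, width, height] in pixels, round what is visible of it).
- manip.outline_of(target, picture): "mask" (384x512 bool, what is visible of it) and "bbox" ([centre column, centre row, width, height] in pixels, round what is visible of it).
The state is a dict: "t": time; "joints": joint angles; "joint_velocities": joint speeds; "effort": joint torques, N m; "eef_pos": TCP position; "orientation": TCP orientation; "wrist_force": force on the tool from outside, world axes, zero at the start; "torque": the same for the moment, N m; "opening": finger opening in mm.
Only numpy, scipy, OpenCV 4.12 (cv2) and the standard library are available. Lean on these libraries where they do the work, as an engineer would, in place of code of your own. Each camera call takes 0.05 s, during which the arm holds its last target. There are 200 camera calls.

TASK

Pack the finished bamboo tea set upright into the order tray: the sound cup into the gap between the two cups already in the trough, the lidded square box into the square recess, and the lidded round canister into the round recess, each standing flat on the bottom of its place. Do not disturb the two cups already in the trough, and leave the split cup and the box without a lid standing where they are on the bench.

Things in the scene. Friction and masses are not known exactly. Their poses are not given: they have to be found in the camera images.
- cup_mid (a point): Centre, half-way up, of the sound bamboo cup: an open round cup, 42 mm outside diameter, 60 mm tall, wall 4 mm, the rim unbroken, about 60 g, standing upright on the bench (centre 30 mm above it). It goes into the gap of the trough. z axis up along the cup.
- box_mid (a point): Centre, half-way up, of the finished square bamboo box: 44 x 44 mm, 60 mm tall, its top closed by a flat lid that does not come off, about 90 g, upright on the bench (centre 30 mm above it). x and y axes are square to its sides. It goes into the square recess.
- canister_mid (a point): Centre, half-way up, of the round bamboo canister: 60 mm diameter, 70 mm tall, its top closed by a flat lid that does not come off, about 130 g, upright on the bench (centre 35 mm above it). It goes into the round recess.
- split_cup_mid (a point): Centre of the split cup, a reject: same size and bamboo as the sound cup (42 mm diameter, 60 mm tall) but a quarter of its wall is broken out from the rim almost to the foot, on the side of its x axis. Loose on the bench; stays there.
- open_box_mid (a point): Centre of the unfinished box, a reject: same size and bamboo as the finished one (44 x 44 mm, 60 mm tall) but without a lid, hollow and open at the top. Loose on the bench; stays there.
- left_cup_mid (a point): Centre of one of the two cups already standing in the trough (same kind as the sound cup: 42 mm diameter, 60 mm tall, loose), at the +y end of the trough, 49 mm from the gap's centre. Must not be disturbed.
- right_cup_mid (a point): Centre of the other cup already standing in the trough (42 mm diameter, 60 mm tall, loose), at the -y end, 49 mm from the gap's centre. Must not be disturbed.
- gap (a point): Middle of the gap, on the floor (7 mm above the bench) of the trough, a long dark-floored plywood insert in the fixed 200 x 200 mm wooden tray, on its side away from the robot. Inside 58 mm across (x axis), 144 mm along the row (y); walls 4 mm thick; their tops and the tray's rim are 14 mm above the bench. Between the two cups 56 mm are free. The cup seated has its centre 30 mm above this point.
- square_recess (a point): Middle of the floor (7 mm above the bench) of a 60 x 60 mm pocket in a 92 x 92 mm plywood insert (dark floor), top 14 mm above the bench, on the tray's side near the robot, beside the round one (they change places). Axes along its sides, as the tray's; the row of cups lies 105 mm away along +x. The box seated has its centre 30 mm above this point.
- round_recess (a point): Middle of the floor (7 mm above the bench) of a round pocket, 78 mm diameter, in a 92 x 92 mm plywood insert (dark floor), top 14 mm above the bench, 94 mm from the square recess. Axes as the tray's; the row of cups lies 105 mm away along +x. The canister seated has its centre 35 mm above this point.
Mind the look-alikes: they are no part of the job. What is shaped like the part that bears gap but orange is not meant.

How it is judged (in metres and radians):
At the end, for the whole second after the job is handed in: Cup within 13 mm of the gap's middle, box within 14 mm and canister within 13 mm of the middle of their recesses, all on the floor, upright (0.1 rad), at rest, released; the cups in the trough within 10 mm and the two rejects within 25 mm of where they began, upright (horizontal distance between cup_mid and gap below 0.013 m and z of cup_mid in the frame of gap between 0.026 and 0.033 m and angle between each of cup_mid, box_mid, canister_mid, left_cup_mid, right_cup_mid, split_cup_mid, open_box_mid's own z axis and vertical below 0.1 rad and linear speed of each of cup, box, canister below 0.02 m/s and angular speed of each of cup, box, canister below 0.2 rad/s and horizontal distance between box_mid and square_recess below 0.014 m and z of box_mid in the frame of square_recess between 0.026 and 0.033 m and horizontal distance between canister_mid and round_recess below 0.013 m and z of canister_mid in the frame of round_recess between 0.031 and 0.038 m and distance of each of left_cup_mid, right_cup_mid from where it was at the start of the episode below 0.01 m and distance of each of split_cup_mid, open_box_mid from where it was at the start of the episode below 0.025 m); the robot touches nothing.
It fails at once if a cup already in the trough is pushed more than 15 mm away, lifted or tipped (distance of any of left_cup_mid, right_cup_mid from where it was at the start of the episode above 0.015 m or angle between any of left_cup_mid, right_cup_mid's own z axis and vertical above 0.35 rad).
It fails at once if a reject is carried or knocked more than 40 mm away, or tipped (distance of any of split_cup_mid, open_box_mid from where it was at the start of the episode above 0.04 m or angle between any of split_cup_mid, open_box_mid's own z axis and vertical above 0.5 rad).
It also fails if it takes over 96 s, if anything falls off the work surface, if the arm or the gripper's body presses on something with over 40 N, if the wrist force passes 120 N, or if a joint passes its speed limit or range.

## Working session

There is one attempt and no reset: what is moved stays moved. The work goes in short steps, Python scripts to look and compute and a tool call to move; the robot and the scene stay as the last step left them, time stands still between calls to the robot, and variables do not carry over. Pictures are saved under pics/ and viewed, about 12 in all and at most 16, crops included, and the job is handed in when it is done.

Besides the shell and the picture viewer there is one more tool, called after "Call:" by a JSON object that holds its "api" and its "payload", one argument or row to a line. step_arm: Moves the arm, as the interface text tells. Its arguments: {"type":"object","properties":{"rows":{"type":"array","items":{"type":"array","items":{"type":"array","items":{"type":"number","minimum":-1,"maximum":1}}}},"hand":{"type":"number"}},"required":["rows"]}

```bash
mkdir -p pics
python3 - <<'E'
from plant import manip
import cv2
print(manip.state())
for n in("scene","top"):
    c=manip.capture(n); print(n,c["K"],c["xyz"],c["attitude"],c["shot"])
    cv2.imwrite(f"pics/{n}0.png",cv2.resize(c["img"][:,:,::-1],(768,576)))
    for t in["cup_mid","box_mid","canister_mid","split_cup_mid","open_box_mid","left_cup_mid","right_cup_mid","gap","square_recess","round_recess"]:
        print(t,[(round(d["p"],2),[round(float(v),1) for v in d["bbox"]]) for d in manip.spot_in(t,c)])
E
```

```text
{'t': 0.0, 'joints': array([ 1.09518323,  0.38386335,  0.04380658,  1.5995952 , -0.01791192,
        1.16120549, -0.04988353]), 'joint_velocities': array([ 0.00052   ,  0.00089681,  0.00065778, -0.00174347,  0.00076497,
       -0.00049919, -0.0008788 ]), 'effort': array([-2.12396321e-04, -4.33457065e+01,  1.02402952e+00, -2.49515033e+01,
        1.04412241e-02,  1.13718215e-02, -1.08488186e-05]), 'eef_pos': array([ 239.4371786 , -603.26262696,  229.85858853]), 'orientation': array([-1.57347286e+00, -1.23907471e-04, -2.76366287e+00]), 'wrist_force': array([-0.30318954, -0.22260025, -0.91562616]), 'torque': array([-0.01441916, -0.03858908,  0.04345194]), 'opening': 85.64688758638299}
scene [[423.67555284   0.         256.84663883]
 [  0.         423.67555284 190.92150662]
 [  0.           0.           1.        ]] [1573.17115701  -83.97121643  764.99155834] [-2.13800597 -0.0225267   1.47654463] 1
cup_mid [(0.78, [177.2, 199.4, 15.7, 20.0])]
box_mid [(0.89, [129.7, 215.0, 25.9, 23.0]), (0.65, [164.7, 220.9, 24.8, 35.0])]
canister_mid []
split_cup_mid [(0.63, [225.3, 197.6, 10.0, 21.4])]
[... 613 characters left out ...]
] 2
cup_mid [(0.83, [357.6, 212.4, 16.3, 16.0]), (0.33, [213.0, 162.6, 50.2, 24.1])]
box_mid [(0.65, [403.9, 184.3, 25.7, 20.5]), (0.51, [214.7, 162.7, 50.3, 25.0])]
canister_mid [(0.66, [362.8, 168.1, 25.8, 25.9])]
split_cup_mid [(0.66, [306.4, 210.5, 14.9, 17.8])]
open_box_mid [(0.9, [300.6, 163.9, 17.5, 20.8]), (0.74, [364.2, 167.9, 21.4, 26.1])]
left_cup_mid [(0.51, [195.6, 162.8, 12.0, 19.6])]
right_cup_mid [(0.5, [228.4, 155.9, 11.8, 19.2])]
gap [(0.95, [131.3, 153.6, 55.3, 27.2]), (0.7, [214.1, 161.1, 54.7, 29.1]), (0.55, [125.5, 235.2, 57.7, 26.3])]
square_recess [(0.79, [233.7, 192.8, 32.3, 34.8]), (0.71, [362.9, 167.1, 25.9, 26.6])]
round_recess [(0.85, [200.1, 197.8, 35.9, 33.3])]
```

View pics/top0.png

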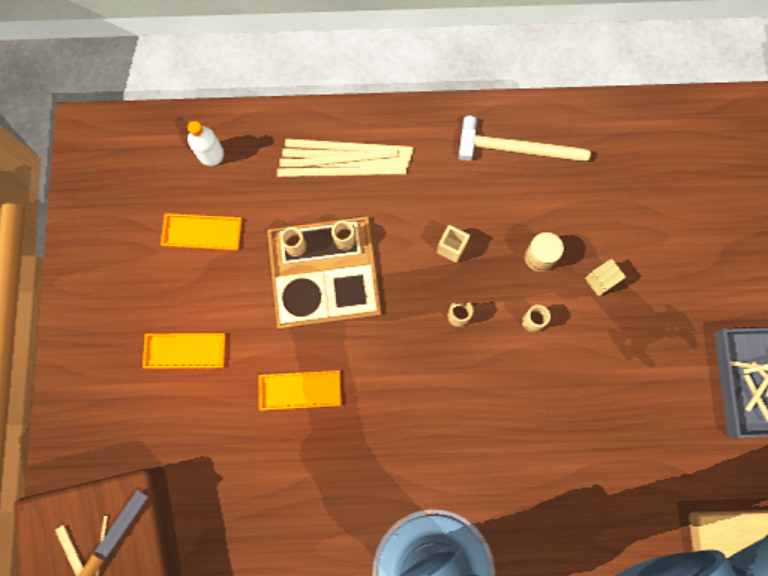

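View pics/scene0.png

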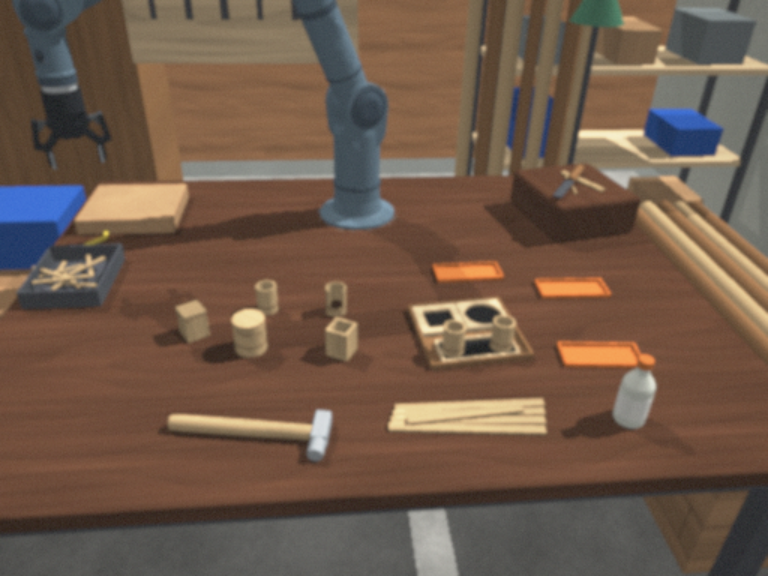

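Top view (768-px coordinates): the cup at (536,318) has an unbroken rim, so it is the sound one. The cup at (460,314) is split. The box at (605,277) is lidded and the one at (453,243) is open. The canister is at (544,251). The tray is at (325,270) with the square recess at right and the round one at left. The orange trays are decoys. Next I'll confirm with one crop and measure.

```bash
cat > h.py <<'E'
import numpy as np, cv2
from scipy.spatial.transform import Rotation as R
from scipy.optimize import minimize
def proj(c,P):
    q=(np.asarray(P,float)-c["xyz"])@R.from_euler("xyz",c["attitude"]).as_matrix()
    q=q@np.asarray(c["K"]).T; return q[:,:2]/q[:,2:]
def back(c,uv,z):
    d=R.from_euler("xyz",c["attitude"]).as_matrix()@np.linalg.inv(c["K"])@[uv[0],uv[1],1]
    o=np.asarray(c["xyz"]); return (o+d*(z-o[2])/d[2])[:2]
def solid(x,y,yaw,kind,w,z0,z1):
    if kind=="r": a=np.arange(0,2*np.pi,.15); b=np.c_[np.cos(a),np.sin(a)]*w/2
    else: b=np.array([[1,1],[-1,1],[-1,-1],[1,-1]])*w/2
    c,s=np.cos(yaw),np.sin(yaw); b=b@np.array([[c,s],[-s,c]])+[x,y]
    return np.r_[np.c_[b,b[:,0]*0+z0],np.c_[b,b[:,0]*0+z1]]
def iou(c,mask,P,S=8):
    h=cv2.convexHull(proj(c,P).astype(np.float32))
    u,v=np.nonzero(mask)[::-1]; u0,v0=u.min()-8,v.min()-8; w,hh=np.ptp(u)+16,np.ptp(v)+16
    m=cv2.resize(mask[v0:v0+hh,u0:u0+w].astype(np.float32),None,fx=S,fy=S,interpolation=cv2.INTER_LINEAR)>.5
    r=np.zeros(m.shape,np.uint8); cv2.fillPoly(r,[np.round((h-[u0,v0]+.5)*S).astype(np.int32)],1)
    return (m&(r>0)).sum()/(m|(r>0)).sum()
def fit(pairs,x0,kind,w,z0,z1):
    f=lambda p:-sum(iou(c,m,solid(p[0],p[1],p[2]/50,kind,w,z0,z1)) for c,m in pairs)
    best=None
    for yaw in ([0] if kind=="r" else [-.6,-.2,.2,.6]):
        s=np.array([x0[0],x0[1],yaw*50]); sim=np.vstack([s,s+[8,0,0],s+[0,8,0],s+[0,0,10]])
        r=minimize(f,s,method="Nelder-Mead",options=dict(initial_simplex=sim,xatol=.2,fatol=1e-4))
        if best is None or r.fun<best.fun: best=r
    return best.x[0],best.x[1],best.x[2]/50,-best.fun/len(pairs)
E
python3 - <<'E'
from plant import manip
from h import *
T=manip.capture("top"); S=manip.capture("scene")
near=dict(cup_mid=(357,212),box_mid=(404,184),canister_mid=(363,168),split_cup_mid=(306,210),open_box_mid=(301,163),left_cup_mid=(195,162),right_cup_mid=(229,156),square_recess=(234,193),round_recess=(200,198),gap=(214,161))
spec=dict(cup_mid=("r",42,0,60),box_mid=("s",44,0,60),canister_mid=("r",60,0,70),split_cup_mid=("r",42,0,60),open_box_mid=("s",44,0,60),left_cup_mid=("r",42,7,67),right_cup_mid=("r",42,7,67),square_recess=("s",92,14,14),round_recess=("s",92,14,14))
for n,uv in near.items():
    g0=back(T,uv,30 if "mid" in n else 10); sp=proj(S,[[*g0,30 if "mid" in n else 10]])[0]
    out=[]
    for c,p in((T,uv),(S,sp)):
        seen=[]
        for cls in {n,*( ["split_cup_mid","cup_mid","left_cup_mid"] if "cup" in n else ["box_mid","open_box_mid"] if "box" in n else [n])}:
            seen+= [d for d in manip.outline_of(cls,c) if np.hypot(d["bbox"][0]-p[0],d["bbox"][1]-p[1])<12 and d["bbox"][2]<45]
        if seen: d=max(seen,key=lambda d:d["p"]); out.append((c,d["mask"]))
    print(n,g0.round(),len(out),end=" ")
    if n in spec:
        k=spec[n]
        for o in [out]+[[q] for q in out]:
            if o: print(np.round(fit(o,g0,*k),2),end=" ")
    print()
a=cv2.resize(T["img"][140:230,175:425,::-1],None,fx=3.2,fy=3.2,interpolation=cv2.INTER_CUBIC)
b=cv2.resize(S["img"][180:250,105:355,::-1],None,fx=3.2,fy=3.2,interpolation=cv2.INTER_CUBIC)
cv2.imwrite("pics/crop1.png",np.vstack([a,b]))
np.savez("cams.npz",T=T["img"],S=S["img"])
E
```

```text
cup_mid [ 452. -213.] 2 [ 4.5156e+02 -2.1271e+02  2.7000e-01  9.0000e-01] [ 4.5185e+02 -2.1276e+02  1.0000e-01  9.3000e-01] [ 4.4925e+02 -2.1174e+02  1.5000e-01  8.9000e-01] 
box_mid [ 530. -355.] 2 [ 527.08 -351.64    0.53    0.91] [ 527.65 -352.27    0.57    0.93] [ 524.54 -351.93   -1.07    0.93] 
canister_mid [ 581. -240.] 2 [ 5.8015e+02 -2.3565e+02 -1.0000e-02  9.4000e-01] [ 5.8093e+02 -2.3685e+02  2.0000e-02  9.3000e-01] [ 5.7962e+02 -2.3516e+02  3.0000e-02  9.6000e-01] 
split_cup_mid [462. -68.] 2 [ 4.6417e+02 -6.8970e+01  2.0000e-02  8.8000e-01] [ 4.6476e+02 -7.0160e+01  2.9000e-01  8.5000e-01] [ 4.6449e+02 -6.8130e+01  7.0000e-02  9.5000e-01] 
open_box_mid [602. -61.] 2 [603.6  -63.13  -0.61   0.91] [ 6.0427e+02 -6.3990e+01 -5.8000e-01  9.3000e-01] [600.86 -61.5   -0.64   0.93] 
left_cup_mid [615. 248.] 2 [6.1578e+02 2.4717e+02 1.3000e-01 9.2000e-01] [6.1543e+02 2.4700e+02 6.0000e-02 9.4000e-01] [6.1494e+02 2.4864e+02 1.1000e-01 9.0000e-01] 
right_cup_mid [630. 149.] 2 [6.2620e+02 1.4939e+02 1.2000e-01 8.6000e-01] [6.2775e+02 1.4845e+02 1.1000e-01 8.0000e-01] [6.2437e+02 1.5022e+02 2.0000e-01 9.3000e-01] 
square_recess [523. 137.] 2 [5.2123e+02 1.3947e+02 1.1000e-01 8.6000e-01] [5.2121e+02 1.3937e+02 1.2000e-01 9.6000e-01] [5.2068e+02 1.4006e+02 1.2000e-01 7.6000e-01] 
round_recess [511. 237.] 2 [5.1040e+02 2.3216e+02 1.1000e-01 8.6000e-01] [5.1114e+02 2.3155e+02 1.2000e-01 9.6000e-01] [5.0783e+02 2.3317e+02 8.0000e-02 7.7000e-01] 
gap [622. 195.] 0
```

View pics/crop1.png

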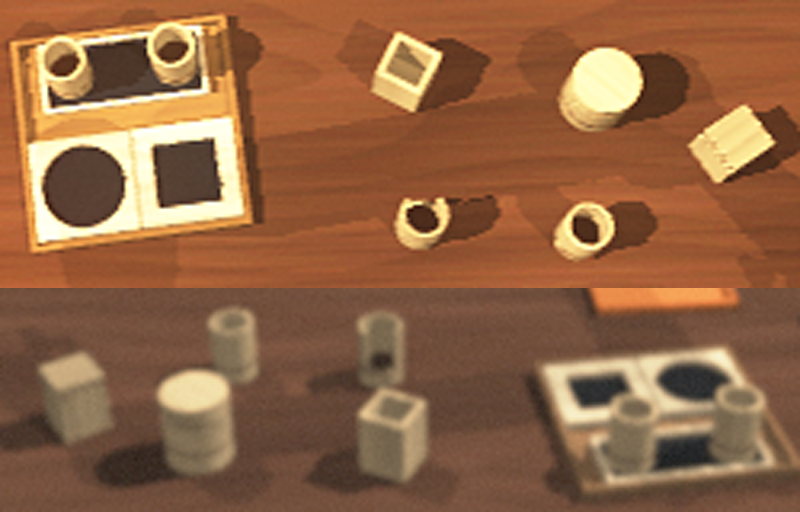

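The crop confirms it: the sound cup is at crop (583,228), the lidded box at (730,143), and the split and open rejects at (423,222) and (407,70). Square recess at (521,139) and round at (511,232). The two independent gap estimates agree at about (621,198), with tray yaw 0.11. I'll take the box first, with tool yaw -1.02.

```bash
cat > go.py <<'E'
import sys, numpy as np
from plant import manip
from scipy.spatial.transform import Rotation as R
# usage: go.py yaw x y z [x y z ...] : remaining turn, then shifts (shares) along legs at that yaw
a=list(map(float,sys.argv[1:])); s=manip.state()
C=R.from_euler("xyz",s["orientation"]); G=R.from_euler("xyz",[-np.pi/2,0,a[0]])
print("t",round(s["t"],2),"pos",s["eef_pos"].round(1),"rpy",s["orientation"].round(3),"open",round(s["opening"],1),"F",s["wrist_force"].round(1),"j",s["joints"].round(2))
print("turn shares",((C.inv()*G).as_rotvec()/.15).round(2))
p=s["eef_pos"]
for q in np.reshape(a[1:],(-1,3)):
    d=G.inv().apply(q-p)/400; n=int(np.ceil(np.linalg.norm(d)/.14)); print("leg",d.round(4),"rows",n,"each",(d/n).round(4)); p=q
E
python3 go.py -1.02 527 -352 230
```

```text
t 3.3 pos [ 239.8 -604.2  231.3] rpy [-1.571  0.    -2.764] open 85.4 F [0.2 0.4 0.3] j [ 1.1   0.38  0.04  1.6  -0.02  1.16 -0.05]
turn shares [  0.   -11.62  -0.  ]
leg [-0.1614  0.0032  0.9418] rows 7 each [-0.0231  0.0005  0.1345]
```

Call:
{"api": "step_arm", "payload": {
  "rows": [
    [[0, 0, 0, 0, -0.97, 0], [0, 0, 0, 0, -0.97, 0], [0, 0, 0, 0, -0.97, 0], [0, 0, 0, 0, -0.97, 0], [0, 0, 0, 0, -0.97, 0], [0, 0, 0, 0, -0.97, 0], [0, 0, 0, 0, -0.97, 0], [0, 0, 0, 0, -0.97, 0], [0, 0, 0, 0, -0.97, 0], [0, 0, 0, 0, -0.97, 0], [0, 0, 0, 0, -0.97, 0], [0, 0, 0, 0, -0.97, 0]]
  ],
  "hand": 100
}}

```text
t: 4.8
eef_pos: [239.7, -604.2, 231.3]
orientation: [-1.571, 0.0, -1.013]
wrist_force: [-0.2, 0.2, 0.5]
opening: 85.3
```

```bash
python3 go.py -1.02 527 -352 180 527 -352 25
```

```text
t 4.8 pos [ 239.7 -604.2  231.3] rpy [-1.571  0.    -1.013] open 85.3 F [-0.2  0.2  0.5] j [ 1.32  0.4  -0.24  1.59  0.1   1.17  1.61]
turn shares [ 0.    0.05 -0.  ]
leg [-0.1613  0.1281  0.942 ] rows 7 each [-0.023   0.0183  0.1346]
leg [ 0.      0.3875 -0.    ] rows 3 each [ 0.      0.1292 -0.    ]
```

Call:
{"api": "step_arm", "payload": {
  "rows": [
    [[-0.023, 0.018, 0.135, 0, 0.05, 0], [-0.023, 0.018, 0.135, 0, 0, 0], [-0.023, 0.018, 0.135, 0, 0, 0], [-0.023, 0.018, 0.135, 0, 0, 0], [-0.023, 0.018, 0.134, 0, 0, 0], [-0.023, 0.018, 0.134, 0, 0, 0], [-0.023, 0.018, 0.134, 0, 0, 0], [0, 0, 0, 0, 0, 0], [0, 0, 0, 0, 0, 0]]
  ]
}}

```text
t: 5.92
eef_pos: [528.1, -353.4, 180.8]
orientation: [-1.572, -0.0, -1.025]
wrist_force: [-0.2, -0.2, 1.1]
opening: 85.0
```

```bash
python3 go.py -1.02 527 -352 120 527 -352 20
python3 - <<'E'
from plant import manip
from h import *
T=manip.capture("top"); S=manip.capture("scene")
a=cv2.resize(T["img"][150:220,370:440,::-1],(400,400),interpolation=cv2.INTER_CUBIC)
b=cv2.resize(S["img"][160:240,90:170,::-1],(400,400),interpolation=cv2.INTER_CUBIC)
cv2.imwrite("pics/b1.png",np.hstack([a,b]))
E
```

```text
t 5.92 pos [ 528.1 -353.4  180.8] rpy [-1.572 -0.    -1.025] open 85.0 F [-0.2 -0.2  1.1] j [ 0.83  0.43 -0.39  1.66  0.18  1.08  0.93]
turn shares [ 0.01 -0.03  0.  ]
leg [-0.0045  0.1519 -0.0005] rows 2 each [-0.0022  0.0759 -0.0002]
leg [ 0.    0.25 -0.  ] rows 2 each [ 0.     0.125 -0.   ]
```

View pics/b1.png

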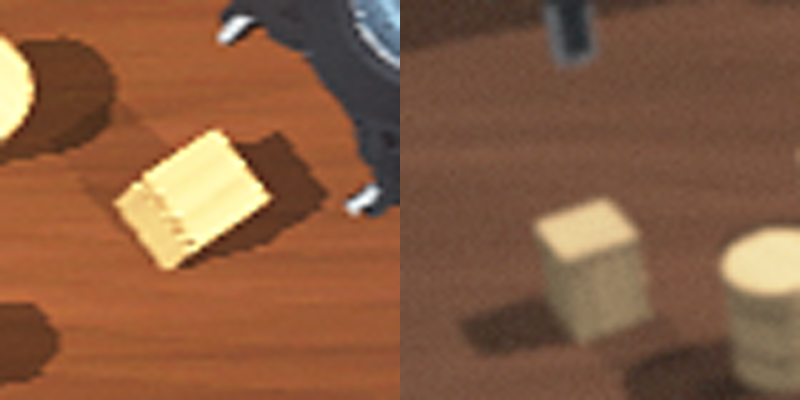

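The gripper is above the box, and the line between the jaws is parallel to the box side. Descending and gripping.

Call:
{"api": "step_arm", "payload": {
  "rows": [
    [[-0.0045, 0.08, 0, 0, 0, 0], [0, 0.08, 0, 0, 0, 0], [0, 0.08, 0, 0, 0, 0], [0, 0.08, 0, 0, 0, 0], [0, 0.04, 0, 0, 0, 0], [0, 0.04, 0, 0, 0, 0], [0, 0, 0, 0, 0, 0]]
  ]
}}

```text
t: 6.9
eef_pos: [526.4, -351.9, 20.0]
orientation: [-1.572, 0.001, -1.026]
wrist_force: [-0.6, 0.6, 0.2]
opening: 84.9
```

Call:
{"api": "step_arm", "payload": {
  "rows": [
    [[0, 0, 0, 0, 0, 0], [0, 0, 0, 0, 0, 0], [0, 0, 0, 0, 0, 0], [0, 0, 0, 0, 0, 0], [0, 0, 0, 0, 0, 0], [0, 0, 0, 0, 0, 0], [0, 0, 0, 0, 0, 0], [0, 0, 0, 0, 0, 0]]
  ],
  "hand": 0
}}

```text
t: 7.9
eef_pos: [528.5, -352.3, 22.2]
orientation: [-1.57, -0.002, -1.025]
wrist_force: [0.5, -0.4, 4.8]
opening: 43.4
```

```bash
python3 go.py -1.02 527 -352 160
```

```text
t 7.9 pos [ 528.5 -352.3   22.2] rpy [-1.57  -0.002 -1.025] open 43.4 F [ 0.5 -0.4  4.8] j [ 0.79  0.63 -0.34  1.75  0.27  0.81  0.87]
turn shares [-0.01 -0.03  0.02]
leg [-0.0026 -0.3444 -0.0028] rows 3 each [-0.0009 -0.1148 -0.0009]
```

Call:
{"api": "step_arm", "payload": {
  "rows": [
    [[0, -0.06, 0, 0, 0, 0], [0, -0.1, 0, 0, 0, 0], [0, -0.12, 0, 0, 0, 0], [0, -0.07, 0, 0, 0, 0], [0, 0, 0, 0, 0.97, 0], [0, 0, 0, 0, 0.97, 0], [0, 0, 0, 0, 0.97, 0], [0, 0, 0, 0, 0, 0]]
  ]
}}

```text
t: 8.9
eef_pos: [526.4, -351.2, 159.8]
orientation: [-1.573, 0.001, -1.46]
wrist_force: [-1.3, 0.1, -1.0]
opening: 43.5
```

```bash
python3 go.py -1.46 521 139.4 150 521 139.4 29
```

```text
t 8.9 pos [ 526.4 -351.2  159.8] rpy [-1.573e+00  1.000e-03 -1.460e+00] open 43.5 F [-1.3  0.1 -1. ] j [ 0.76  0.44 -0.3   1.69  0.15  1.04  0.52]
turn shares [ 0.01  0.   -0.01]
leg [-1.2206  0.0246  0.1223] rows 9 each [-0.1356  0.0027  0.0136]
leg [-0.      0.3025 -0.    ] rows 3 each [-0.      0.1008 -0.    ]
```

Call:
{"api": "step_arm", "payload": {
  "rows": [
    [[-0.06, 0, 0.006, 0, 0, 0], [-0.12, 0, 0.012, 0, 0, 0], [-0.136, 0.004, 0.014, 0, 0, 0], [-0.136, 0.004, 0.014, 0, 0, 0], [-0.136, 0.004, 0.014, 0, 0, 0], [-0.136, 0.004, 0.014, 0, 0, 0], [-0.136, 0.004, 0.014, 0, 0, 0], [-0.136, 0.004, 0.014, 0, 0, 0], [-0.12, 0, 0.012, 0, 0, 0], [-0.07, 0, 0.006, 0, 0, 0], [-0.035, 0, 0.0025, 0, 0, 0], [0, 0, 0, 0, 0, 0]]
  ]
}}

```text
t: 10.4
eef_pos: [521.9, 140.3, 151.2]
orientation: [-1.571, 0.0, -1.458]
wrist_force: [-0.4, 0.1, -0.6]
opening: 43.4
```

Call:
{"api": "step_arm", "payload": {
  "rows": [
    [[0, 0.05, 0, 0, 0, 0], [0, 0.1, 0, 0, 0, 0], [0, 0.05, 0, 0, 0, 0], [0, 0, 0, 0, 0, 0], [0, 0, 0, 0, 0, 0]]
  ]
}}

```text
t: 11.02
eef_pos: [523.7, 139.1, 71.9]
orientation: [-1.569, 0.0, -1.462]
wrist_force: [-0.2, 0.2, 0.4]
opening: 43.2
```

```bash
python3 go.py -1.46 521 139.4 29
python3 - <<'E'
from plant import manip
from h import *
T=manip.capture("top"); S=manip.capture("scene")
c=[]
for C,(u0,u1,v0,v1) in((T,(170,260,140,230)),(S,(260,360,150,250))):
    im=cv2.resize(C["img"][v0:v1,u0:u1,::-1],(400,400),interpolation=cv2.INTER_CUBIC); c.append(im)
cv2.imwrite("pics/p1.png",np.hstack(c))
E
```

```text
t 11.03 pos [523.7 139.1  71.9] rpy [-1.569  0.    -1.462] open 43.2 F [-0.2  0.2  0.4] j [ 0.1   0.44 -0.51  1.96  0.29  0.82 -0.46]
turn shares [-0.01 -0.02 -0.  ]
leg [-0.0016  0.1073 -0.0066] rows 1 each [-0.0016  0.1073 -0.0066]
```

View pics/p1.png

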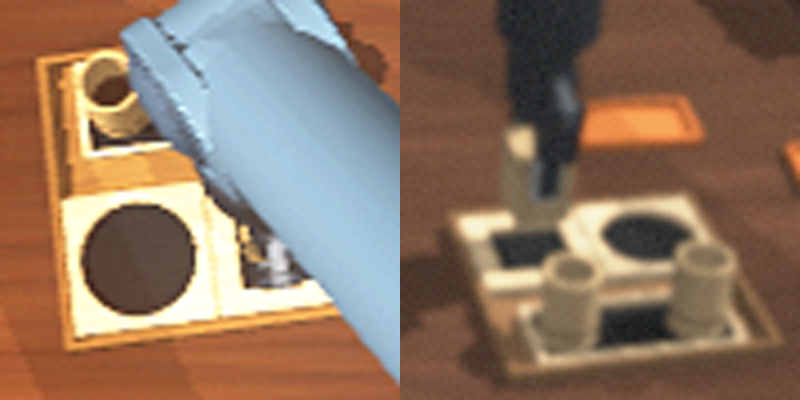

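The box is held upright over the square recess. Lowering with a small x correction.

Call:
{"api": "step_arm", "payload": {
  "rows": [
    [[0, 0.04, -0.004, 0, 0, 0], [0, 0.04, 0, 0, 0, 0], [0, 0.015, 0, 0, 0, 0], [0, 0.008, 0, 0, 0, 0], [0, 0.004, 0, 0, 0, 0], [0, 0, 0, 0, 0, 0], [0, 0, 0, 0, 0, 0]]
  ]
}}

```text
t: 12.0
eef_pos: [520.7, 138.8, 29.2]
orientation: [-1.572, -0.001, -1.462]
wrist_force: [-3.2, -0.9, 5.6]
opening: 43.6
```

```bash
python3 go.py -1.46 521 139.4 29
```

```text
t 12.0 pos [520.7 138.8  29.2] rpy [-1.572e+00 -1.000e-03 -1.462e+00] open 43.6 F [-3.2 -0.9  5.6] j [ 0.07  0.5  -0.48  1.98  0.33  0.74 -0.5 ]
turn shares [ 0.01 -0.01  0.01]
leg [-0.0013  0.0006  0.001 ] rows 1 each [-0.0013  0.0006  0.001 ]
```

Call:
{"api": "step_arm", "payload": {
  "rows": [
    [[0, 0, 0, 0, 0, 0], [0, 0, 0, 0, 0, 0], [0, 0, 0, 0, 0, 0], [0, 0, 0, 0, 0, 0], [0, 0, 0, 0, 0, 0], [0, -0.05, 0, 0, 0, 0], [0, -0.1, 0, 0, 0, 0], [0, -0.1, 0, 0, 0, 0], [0, -0.1, 0, 0, 0, 0], [0, 0, 0, 0, 0, 0]]
  ],
  "hand": 100
}}

```text
t: 13.25
eef_pos: [524.7, 140.4, 174.0]
orientation: [-1.56, 0.001, -1.462]
wrist_force: [1.3, 0.7, -0.4]
opening: 85.0
```

```bash
python3 go.py -1.46 580 -236 165 580 -236 27
```

```text
t 13.25 pos [524.7 140.4 174. ] rpy [-1.560e+00  1.000e-03 -1.462e+00] open 85.0 F [ 1.3  0.7 -0.4] j [ 0.15  0.29 -0.56  1.9   0.18  1.   -0.38]
turn shares [-0.07 -0.01 -0.01]
leg [0.9505 0.0225 0.0335] rows 7 each [0.1358 0.0032 0.0048]
leg [-0.     0.345 -0.   ] rows 3 each [-0.     0.115 -0.   ]
```

Call:
{"api": "step_arm", "payload": {
  "rows": [
    [[0.06, 0.005, 0.002, -0.06, 0, 0], [0.12, 0.005, 0.005, 0, 0, 0], [0.136, 0.0, 0.005, 0, 0, 0], [0.136, 0.005, 0.005, 0, 0, 0], [0.136, 0.0, 0.005, 0, 0, 0], [0.136, 0.005, 0.005, 0, 0, 0], [0.12, 0, 0.005, 0, 0, 0], [0.07, 0, 0.0015, 0, 0, 0], [0.0365, 0, 0, 0, 0, 0], [0, 0, 0, 0, 0, 0], [0, 0, 0, 0, 0, 0]]
  ]
}}

```text
t: 14.62
eef_pos: [576.0, -235.0, 160.3]
orientation: [-1.58, 0.002, -1.459]
wrist_force: [-1.0, 0.3, -0.4]
opening: 85.1
```

```bash
python3 go.py -1.46 580 -236 120 580 -236 27
python3 - <<'E'
from plant import manip
from h import *
T=manip.capture("top"); S=manip.capture("scene")
c=[]
for C,(u0,u1,v0,v1) in((T,(170,260,140,230)),(S,(260,360,160,260)),(T,(330,430,120,220)),(S,(130,230,150,250))):
    im=cv2.resize(C["img"][v0:v1,u0:u1,::-1],(300,300),interpolation=cv2.INTER_CUBIC); c.append(im)
cv2.imwrite("pics/p2.png",np.vstack([np.hstack(c[:2]),np.hstack(c[2:])]))
E
```

```text
t 14.62 pos [ 576.  -235.   160.3] rpy [-1.58   0.002 -1.459] open 85.1 F [-1.   0.3 -0.4] j [ 0.61  0.43 -0.37  1.71  0.18  1.04  0.3 ]
turn shares [ 0.06  0.01 -0.01]
leg [0.0037 0.1006 0.0096] rows 1 each [0.0037 0.1006 0.0096]
leg [-0.      0.2325 -0.    ] rows 2 each [-0.      0.1162 -0.    ]
```

View pics/p2.png

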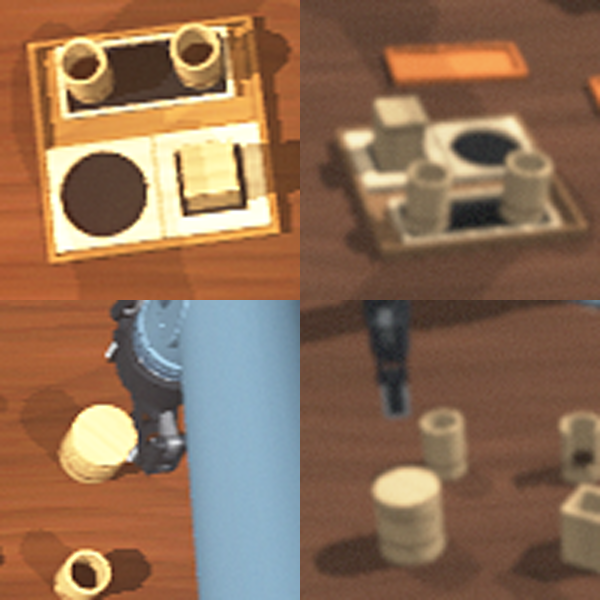

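The box stands flat in the square recess and the two trough cups are unmoved. Now the canister.

Call:
{"api": "step_arm", "payload": {
  "rows": [
    [[0.002, 0, 0.008, 0.06, 0, 0], [0, 0.02, 0, 0, 0, 0], [0, 0.02, 0, 0, 0, 0], [0, 0, 0, 0, 0, 0], [0, 0, 0, 0, 0, 0]]
  ]
}}

```text
t: 15.35
eef_pos: [579.1, -238.0, 144.1]
orientation: [-1.571, 0.0, -1.462]
wrist_force: [1.4, -0.2, -0.3]
opening: 85.5
```

```bash
python3 go.py -1.46 580 -236 28
```

```text
t 15.35 pos [ 579.1 -238.   144.1] rpy [-1.571  0.    -1.462] open 85.5 F [ 1.4 -0.2 -0.3] j [ 0.61  0.45 -0.36  1.72  0.18  1.01  0.29]
turn shares [ 0.   -0.01 -0.  ]
leg [-0.0048  0.2902  0.0029] rows 3 each [-0.0016  0.0967  0.001 ]
```

Call:
{"api": "step_arm", "payload": {
  "rows": [
    [[-0.004, 0.05, 0.002, 0, 0, 0], [0, 0.08, 0, 0, 0, 0], [0, 0.08, 0, 0, 0, 0], [0, 0.04, 0, 0, 0, 0], [0, 0.03, 0, 0, 0, 0], [0, 0.01, 0, 0, 0, 0], [0, 0, 0, 0, 0, 0]]
  ]
}}

```text
t: 16.23
eef_pos: [580.4, -236.5, 28.9]
orientation: [-1.57, -0.001, -1.462]
wrist_force: [0.3, -0.1, 0.8]
opening: 85.3
```

Call:
{"api": "step_arm", "payload": {
  "rows": [
    [[0, 0, 0, 0, 0, 0], [0, 0, 0, 0, 0, 0], [0, 0, 0, 0, 0, 0], [0, 0, 0, 0, 0, 0], [0, 0, 0, 0, 0, 0], [0, 0, 0, 0, 0, 0], [0, 0, 0, 0, 0, 0], [0, 0, 0, 0, 0, 0]]
  ],
  "hand": 0
}}

```text
t: 17.23
eef_pos: [581.1, -236.7, 29.8]
orientation: [-1.568, -0.001, -1.462]
wrist_force: [0.6, -0.1, 5.7]
opening: 59.1
```

Call:
{"api": "step_arm", "payload": {
  "rows": [
    [[0, -0.05, 0, 0, 0, 0], [0, -0.1, 0, 0, 0, 0], [0, -0.1, 0, 0, 0, 0], [0, -0.08, 0, 0, 0, 0], [0, -0.03, 0, 0, 0, 0], [0, 0, 0, 0, 0, 0], [0, 0, 0, 0, 0, 0]]
  ]
}}

```text
t: 18.1
eef_pos: [578.3, -235.9, 170.3]
orientation: [-1.574, 0.002, -1.462]
wrist_force: [0.5, -0.7, -1.2]
opening: 59.0
```

```bash
python3 go.py -1.46 511 232 165
```

```text
t 18.1 pos [ 578.3 -235.9  170.3] rpy [-1.574  0.002 -1.462] open 59.0 F [ 0.5 -0.7 -1.2] j [ 0.62  0.42 -0.37  1.7   0.17  1.06  0.3 ]
turn shares [ 0.02 -0.01 -0.01]
leg [-1.1813  0.0133 -0.0377] rows 9 each [-0.1313  0.0015 -0.0042]
```

Call:
{"api": "step_arm", "payload": {
  "rows": [
    [[-0.06, 0, 0, 0, 0, 0], [-0.12, 0, -0.005, 0, 0, 0], [-0.132, 0.002, -0.005, 0, 0, 0], [-0.132, 0.002, -0.005, 0, 0, 0], [-0.132, 0.003, -0.005, 0, 0, 0], [-0.132, 0.003, -0.005, 0, 0, 0], [-0.132, 0.003, -0.005, 0, 0, 0], [-0.12, 0, -0.005, 0, 0, 0], [-0.12, 0, -0.003, 0, 0, 0], [-0.07, 0, 0, 0, 0, 0], [-0.031, 0, 0, 0, 0, 0], [0, 0, 0, 0, 0, 0]]
  ]
}}

```text
t: 19.6
eef_pos: [512.0, 232.6, 166.6]
orientation: [-1.572, -0.0, -1.459]
wrist_force: [0.6, -0.1, -1.8]
opening: 58.7
```

Call:
{"api": "step_arm", "payload": {
  "rows": [
    [[0, 0.05, 0, 0, 0, 0], [0, 0.08, 0, 0, 0, 0], [0, 0.08, 0, 0, 0, 0], [0, 0.03, 0, 0, 0, 0], [0, 0, 0, 0, 0, 0], [0, 0, 0, 0, 0, 0]]
  ]
}}

```text
t: 20.35
eef_pos: [514.3, 231.8, 72.1]
orientation: [-1.569, 0.001, -1.462]
wrist_force: [0.1, 0.3, -0.8]
opening: 59.0
```

```bash
python3 go.py -1.46 511 232 37;  python3 - <<'E'
from plant import manip
from h import *
S=manip.capture("scene")
cv2.imwrite("pics/p3.png",cv2.resize(S["img"][150:250,260:360,::-1],(500,500),interpolation=cv2.INTER_CUBIC))
E
```

```text
t 20.35 pos [514.3 231.8  72.1] rpy [-1.569e+00  1.000e-03 -1.462e+00] open 59.0 F [ 0.1  0.3 -0.8] j [-0.04  0.48 -0.54  1.9   0.33  0.84 -0.65]
turn shares [-0.01 -0.02 -0.  ]
leg [-0.0015  0.0878 -0.0082] rows 1 each [-0.0015  0.0878 -0.0082]
```

View pics/p3.png

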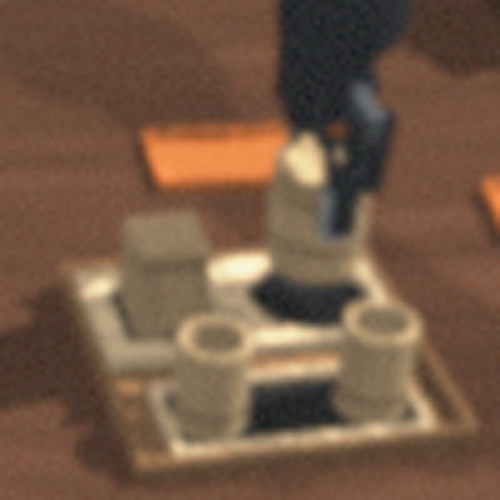

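The canister is upright above the round recess. Lowering with a −2 mm x correction.

Call:
{"api": "step_arm", "payload": {
  "rows": [
    [[-0.001, 0.04, -0.006, 0, 0, 0], [0, 0.025, 0, 0, 0, 0], [0, 0.012, 0, 0, 0, 0], [0, 0.008, 0, 0, 0, 0], [0, 0.004, 0, 0, 0, 0], [0, 0, 0, 0, 0, 0], [0, 0, 0, 0, 0, 0]]
  ]
}}

```text
t: 21.28
eef_pos: [510.5, 231.7, 36.8]
orientation: [-1.572, -0.001, -1.462]
wrist_force: [-3.6, -2.0, 7.3]
opening: 59.1
```

```bash
python3 go.py -1.46 511 232 37
```

```text
t 21.27 pos [510.5 231.7  36.8] rpy [-1.572e+00 -1.000e-03 -1.462e+00] open 59.1 F [-3.6 -2.   7.3] j [-0.07  0.53 -0.52  1.92  0.36  0.78 -0.68]
turn shares [ 0.01 -0.01  0.01]
leg [-0.0006 -0.0006  0.0014] rows 1 each [-0.0006 -0.0006  0.0014]
```

Call:
{"api": "step_arm", "payload": {
  "rows": [
    [[0, 0, 0, 0, 0, 0], [0, 0, 0, 0, 0, 0], [0, 0, 0, 0, 0, 0], [0, 0, 0, 0, 0, 0], [0, 0, 0, 0, 0, 0], [0, -0.05, 0, 0, 0, 0], [0, -0.08, 0, 0, 0, 0], [0, -0.1, 0, 0, 0, 0], [0, -0.08, 0, 0, 0, 0], [0, -0.02, 0, 0, 0, 0], [0, 0, 0, 0, 0, 0], [0, 0, 0, 0, 0, 0]]
  ],
  "hand": 100
}}

```text
t: 22.78
eef_pos: [509.8, 231.0, 166.1]
orientation: [-1.574, -0.001, -1.462]
wrist_force: [-0.4, -0.6, -0.4]
opening: 85.2
```

```bash
python3 go.py -1.46 451.5 -212.7 165
```

```text
t 22.77 pos [509.8 231.  166.1] rpy [-1.574e+00 -1.000e-03 -1.462e+00] open 85.2 F [-0.4 -0.6 -0.4] j [ 0.01  0.35 -0.6   1.85  0.23  1.01 -0.57]
turn shares [ 0.02 -0.01  0.01]
leg [ 1.0864  0.0028 -0.2674] rows 8 each [ 0.1358  0.0003 -0.0334]
```

Call:
{"api": "step_arm", "payload": {
  "rows": [
    [[0.06, 0, -0.015, 0, 0, 0], [0.12, 0, -0.03, 0, 0, 0], [0.136, 0, -0.033, 0, 0, 0], [0.136, 0, -0.033, 0, 0, 0], [0.136, 0, -0.033, 0, 0, 0], [0.136, 0, -0.033, 0, 0, 0], [0.136, 0, -0.033, 0, 0, 0], [0.12, 0, -0.03, 0, 0, 0], [0.07, 0, -0.018, 0, 0, 0], [0.036, 0, -0.009, 0, 0, 0], [0, 0, 0, 0, 0, 0], [0, 0, 0, 0, 0, 0]]
  ]
}}

```text
t: 24.28
eef_pos: [452.3, -209.7, 167.1]
orientation: [-1.571, 0.001, -1.459]
wrist_force: [-0.2, 0.7, 0.5]
opening: 85.5
```

```bash
python3 go.py -1.46 451.5 -212.7 20;  python3 - <<'E'
from plant import manip
from h import *
T=manip.capture("top"); S=manip.capture("scene")
c=[]
for C,(u0,u1,v0,v1) in((T,(170,260,140,230)),(S,(260,360,160,260)),(T,(310,410,160,260)),(S,(130,230,130,230))):
    c.append(cv2.resize(C["img"][v0:v1,u0:u1,::-1],(300,300),interpolation=cv2.INTER_CUBIC))
cv2.imwrite("pics/p4.png",np.vstack([np.hstack(c[:2]),np.hstack(c[2:])]))
E
```

```text
t 24.27 pos [ 452.3 -209.7  167.1] rpy [-1.571e+00  1.000e-03 -1.459e+00] open 85.5 F [-0.2  0.7  0.5] j [ 0.67  0.19 -0.34  2.    0.08  0.96  0.4 ]
turn shares [ 0.    0.01 -0.01]
leg [ 0.0074  0.3679 -0.0028] rows 3 each [ 0.0025  0.1226 -0.0009]
```

View pics/p4.png

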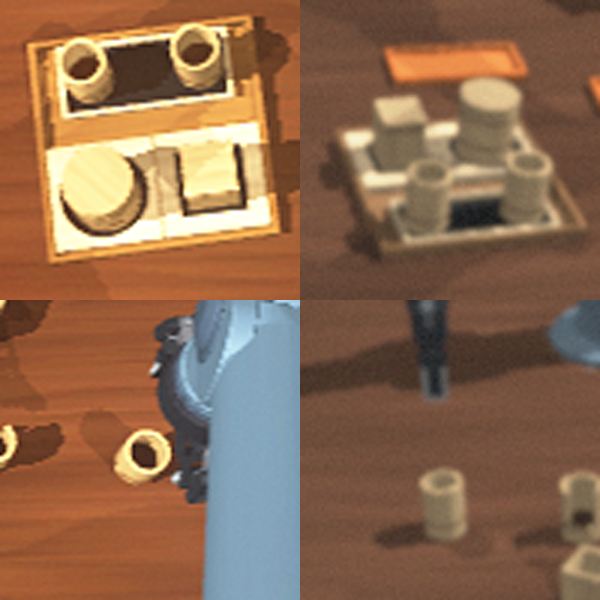

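The canister is seated, the box and trough cups are unchanged, and the gripper is over the sound cup. Picking it.

Call:
{"api": "step_arm", "payload": {
  "rows": [
    [[0.006, 0.05, -0.002, 0, 0, 0], [0, 0.1, 0, 0, 0, 0], [0, 0.1, 0, 0, 0, 0], [0, 0.07, 0, 0, 0, 0], [0, 0.03, 0, 0, 0, 0], [0, 0.015, 0, 0, 0, 0], [0, 0, 0, 0, 0, 0], [0, 0, 0, 0, 0, 0]]
  ]
}}

```text
t: 25.38
eef_pos: [452.5, -214.6, 22.7]
orientation: [-1.569, -0.001, -1.462]
wrist_force: [0.1, -0.1, 0.3]
opening: 85.5
```

Call:
{"api": "step_arm", "payload": {
  "rows": [
    [[0, 0, 0, 0, 0, 0], [0, 0, 0, 0, 0, 0], [0, 0, 0, 0, 0, 0], [0, 0, 0, 0, 0, 0], [0, 0, 0, 0, 0, 0], [0, 0, 0, 0, 0, 0], [0, 0, 0, 0, 0, 0], [0, 0, 0, 0, 0, 0]]
  ],
  "hand": 0
}}

```text
t: 26.38
eef_pos: [452.1, -214.5, 22.2]
orientation: [-1.57, -0.001, -1.462]
wrist_force: [-1.0, 1.1, 5.3]
opening: 40.5
```

Call:
{"api": "step_arm", "payload": {
  "rows": [
    [[0, -0.05, 0, 0, 0, 0], [0, -0.1, 0, 0, 0, 0], [0, -0.12, 0, 0, 0, 0], [0, -0.08, 0, 0, 0, 0], [0, -0.03, 0, 0, 0, 0], [0, 0, 0, 0, 0, 0], [0, 0, 0, 0, 0, 0]]
  ]
}}

```text
t: 27.25
eef_pos: [449.9, -213.6, 171.5]
orientation: [-1.574, 0.002, -1.462]
wrist_force: [-0.5, 0.2, -0.6]
opening: 40.5
```

```bash
python3 go.py -1.46 620.5 197.6 170
```

```text
t 27.25 pos [ 449.9 -213.6  171.5] rpy [-1.574  0.002 -1.462] open 40.5 F [-0.5  0.2 -0.6] j [ 0.68  0.19 -0.35  2.    0.08  0.97  0.4 ]
turn shares [ 0.02 -0.01 -0.01]
leg [-0.9746  0.0039  0.5375] rows 8 each [-0.1218  0.0005  0.0672]
```

Call:
{"api": "step_arm", "payload": {
  "rows": [
    [[-0.06, 0, 0.033, 0, 0, 0], [-0.11, 0, 0.061, 0, 0, 0], [-0.12, 0, 0.066, 0, 0, 0], [-0.12, 0, 0.066, 0, 0, 0], [-0.12, 0, 0.066, 0, 0, 0], [-0.12, 0, 0.066, 0, 0, 0], [-0.12, 0, 0.066, 0, 0, 0], [-0.1, 0, 0.055, 0, 0, 0], [-0.065, 0, 0.036, 0, 0, 0], [-0.037, 0, 0.023, 0, 0, 0], [0, 0, 0, 0, 0, 0], [0, 0, 0, 0, 0, 0]]
  ]
}}

```text
t: 28.75
eef_pos: [622.7, 193.4, 172.7]
orientation: [-1.573, -0.002, -1.464]
wrist_force: [0.3, 0.2, -0.8]
opening: 40.6
```

Call:
{"api": "step_arm", "payload": {
  "rows": [
    [[0, 0.05, 0, 0, 0, 0], [0, 0.06, 0, 0, 0, 0], [0, 0.03, 0, 0, 0, 0], [0, 0, 0, 0, 0, 0], [0, 0, 0, 0, 0, 0], [0, 0, 0, 0, 0, 0]]
  ]
}}

```text
t: 29.5
eef_pos: [623.8, 196.1, 118.7]
orientation: [-1.569, 0.001, -1.462]
wrist_force: [-0.8, 0.1, -1.5]
opening: 40.3
```

```bash
python3 go.py -1.46 620.5 196.5 95 620.5 196.5 29;  python3 - <<'E'
from plant import manip
from h import *
T=manip.capture("top"); S=manip.capture("scene")
c=[]
for C,(u0,u1,v0,v1) in((T,(170,260,140,230)),(S,(270,360,160,250))):
    c.append(cv2.resize(C["img"][v0:v1,u0:u1,::-1],(400,400),interpolation=cv2.INTER_CUBIC))
cv2.imwrite("pics/p5.png",np.hstack(c[:2]))
E
```

```text
t 29.5 pos [623.8 196.1 118.7] rpy [-1.569e+00  1.000e-03 -1.462e+00] open 40.3 F [-0.8  0.1 -1.5] j [ 0.01  0.56 -0.5   1.66  0.31  1.01 -0.48]
turn shares [-0.01 -0.01 -0.  ]
leg [-0.0018  0.0594 -0.0082] rows 1 each [-0.0018  0.0594 -0.0082]
leg [-0.     0.165 -0.   ] rows 2 each [-0.      0.0825 -0.    ]
```

View pics/p5.png

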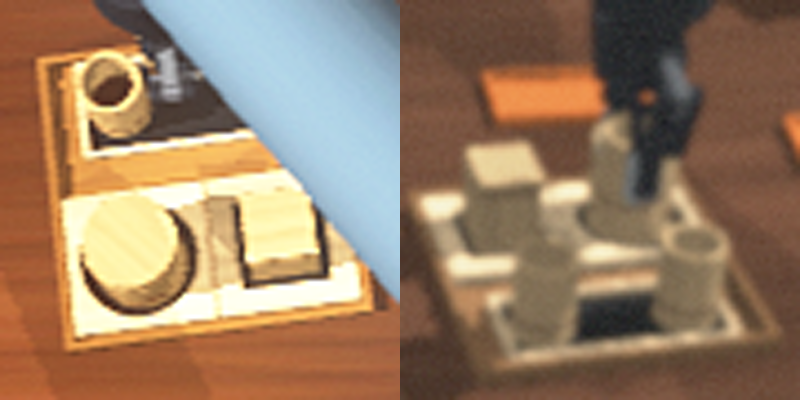

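The held cup is upright and above the flanking cups. I'll correct x, go a bit lower, and check its position numerically.

Call:
{"api": "step_arm", "payload": {
  "rows": [
    [[-0.001, 0.03, -0.006, 0, 0, 0], [0, 0.025, 0, 0, 0, 0], [0, 0, 0, 0, 0, 0], [0, 0, 0, 0, 0, 0], [0, 0, 0, 0, 0, 0]]
  ]
}}

```text
t: 30.22
eef_pos: [621.0, 196.1, 95.9]
orientation: [-1.57, 0.0, -1.462]
wrist_force: [-0.4, -1.0, -0.9]
opening: 40.5
```

```bash
python3 go.py -1.46 620.5 196.5 29;  python3 - <<'E'
from plant import manip
from h import *
S=manip.capture("scene"); z=manip.state()["eef_pos"][2]-22
im=cv2.resize(S["img"],None,fx=6,fy=6,interpolation=cv2.INTER_CUBIC)[:,:,::-1].copy()
for x,y,z0,col in((620.5,197.5,z,(0,0,255)),(615.5,247.2,7,(0,255,0)),(627,149,7,(0,255,0))):
    h=cv2.convexHull(proj(S,solid(x,y,0,"r",42,z0,z0+60)).astype(np.float32))
    cv2.polylines(im,[np.round((h+.5)*6).astype(np.int32)],True,col,1)
cv2.imwrite("pics/p6.png",im[165*6:255*6,270*6:360*6])
E
```

```text
t 30.23 pos [621.  196.1  95.9] rpy [-1.57   0.    -1.462] open 40.5 F [-0.4 -1.  -0.9] j [ 0.01  0.58 -0.49  1.68  0.32  0.97 -0.49]
turn shares [-0.01 -0.01 -0.  ]
leg [-0.0012  0.1673 -0.001 ] rows 2 each [-0.0006  0.0837 -0.0005]
```

View pics/p6.png

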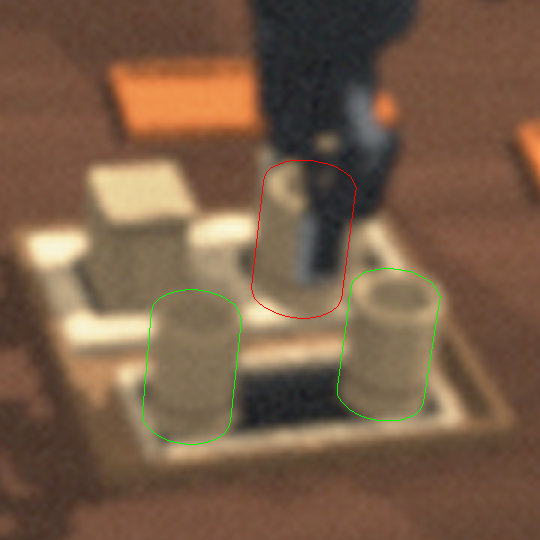

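The predicted outline of the held cup (red) matches the picture to within about 2 mm, and the cups at both ends match too. Lowering straight down.

Call:
{"api": "step_arm", "payload": {
  "rows": [
    [[0, 0.04, -0.001, 0, 0, 0], [0, 0.05, 0, 0, 0, 0], [0, 0.04, 0, 0, 0, 0], [0, 0.02, 0, 0, 0, 0], [0, 0.01, 0, 0, 0, 0], [0, 0.006, 0, 0, 0, 0], [0, 0.003, 0, 0, 0, 0], [0, 0, 0, 0, 0, 0], [0, 0, 0, 0, 0, 0]]
  ]
}}

```text
t: 31.4
eef_pos: [620.5, 196.1, 29.3]
orientation: [-1.57, -0.0, -1.462]
wrist_force: [-2.7, -1.9, 6.2]
opening: 40.5
```

```bash
python3 go.py -1.46 620.5 196.5 29
```

```text
t 31.4 pos [620.5 196.1  29.3] rpy [-1.57  -0.    -1.462] open 40.5 F [-2.7 -1.9  6.2] j [-0.02  0.66 -0.46  1.7   0.37  0.86 -0.53]
turn shares [-0.01 -0.01  0.  ]
leg [-0.001   0.0006  0.0001] rows 1 each [-0.001   0.0006  0.0001]
```

Call:
{"api": "step_arm", "payload": {
  "rows": [
    [[0, 0, 0, 0, 0, 0], [0, 0, 0, 0, 0, 0], [0, 0, 0, 0, 0, 0], [0, 0, 0, 0, 0, 0], [0, 0, 0, 0, 0, 0], [0, -0.03, 0, 0, 0, 0], [0, -0.06, 0, 0, 0, 0], [0, -0.1, 0, 0, 0, 0], [0, -0.12, 0, 0, 0, 0], [0, -0.12, 0, 0, 0, 0], [0, -0.05, 0, 0, 0, 0], [0, 0, 0, 0, 0, 0]]
  ],
  "hand": 90
}}

```text
t: 32.9
eef_pos: [621.4, 196.5, 223.0]
orientation: [-1.566, 0.001, -1.462]
wrist_force: [-0.3, -0.2, 0.2]
opening: 76.9
```

Call:
{"api": "step_arm", "payload": {
  "rows": [
    [[0.06, 0, -0.02, 0, 0, 0], [0.12, 0, -0.04, 0, 0, 0], [0.13, 0, -0.04, 0, 0, 0], [0.13, 0, -0.04, 0, 0, 0], [0.13, 0, -0.04, 0, 0, 0], [0.13, 0, -0.04, 0, 0, 0], [0.13, 0, -0.04, 0, 0, 0], [0.12, 0, -0.03, 0, 0, 0], [0.06, 0, -0.02, 0, 0, 0], [0, 0, 0, 0, 0, 0], [0, 0, 0, 0, 0, 0]]
  ]
}}

```text
t: 34.28
eef_pos: [540.5, -216.9, 218.6]
orientation: [-1.573, 0.003, -1.46]
wrist_force: [-0.3, 0.9, -1.1]
opening: 76.8
```

Run:
```python
from plant import manip
from h import *
print(manip.state()["t"],manip.state()["eef_pos"])
T=manip.capture("top"); S=manip.capture("scene")
exp=[(620.5,197.5,0,"r",42,7,67),(521,139.4,.11,"s",44,7,67),(511,232,0,"r",60,7,77),(615.5,247.2,0,"r",42,7,67),(627,149,0,"r",42,7,67),(464.2,-69,0,"r",42,0,60),(603.6,-63.1,-.61,"s",44,0,60)]
c=[]
for C,(u0,u1,v0,v1) in((T,(170,320,130,230)),(S,(210,360,160,260))):
    im=cv2.resize(C["img"],None,fx=5,fy=5,interpolation=cv2.INTER_CUBIC)[:,:,::-1].copy()
    for e in exp:
        h=cv2.convexHull(proj(C,solid(*e)).astype(np.float32)); cv2.polylines(im,[np.round((h+.5)*5).astype(np.int32)],True,(0,0,255),1)
    c.append(cv2.resize(im[v0*5:v1*5,u0*5:u1*5],(450,300),interpolation=cv2.INTER_AREA))
cv2.imwrite("pics/p7.png",np.vstack(c))
```

```text
34.275 [ 540.54843632 -216.91182151  218.559386  ]
```

View pics/p7.png

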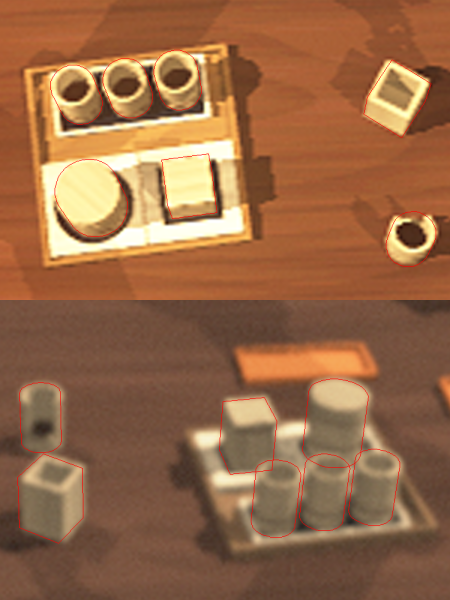

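All seven outlines match in both views: the three parts are seated upright, and the trough cups and rejects are unmoved. Handing in.

```bash
python3 -c "
from plant import manip
print(manip.finish_job())"
```

```text
the job is handed in; nothing more can be done
None
```

The tea set is packed and I handed the job in at about 34 s of the 96 s allowed; the hand-in reports no verdict. The box is in the square recess, the canister in the round recess, and the sound cup in the gap between the two trough cups.

- **Seating:** each part met the floor at the expected height (6 to 7 N at contact).
- **Final pictures:** in both camera views, all seven objects matched their expected outlines to about 2 mm. The three parts stand upright in their places. The trough cups, split cup and open box are where they began. This check was by eye against projected outlines; I did not take a fresh numeric measurement after placing.
- **Robot:** the gripper was empty and clear of everything when I handed in.

No check failed. The only disagreements were a few millimetres between the arm's pose readings during moves, caused by settling and noise, and I corrected these before each placing.

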